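# Feel a whistle spindle's end float and centre it

## Task

Take the wooden grip of the spindle in the ash stand and gently draw the spindle out until you feel it come up against its outer stop, then gently push it in until you feel the inner stop. Then leave it standing midway between the two stops and let go, with the jar, punch and insert left where they are.

Things in the scene. Friction and masses are not known exactly. Their poses are not given: they have to be found in the camera images.
- stand: Fixed pale ash stand, 134 (x) by 210 mm (y, -125 to +85 mm), 42 mm high, five grooves along y. Origin on its underside, 12 mm above the table; z up. An aluminium bearing cover 44 x 100 mm, centred on x = y = 0, its top 84 mm above the origin, hides the spindle's two stops, sprung a little: about 6 N per mm once met; 3 to 6 N beyond friction shows a stop, over 20 N harms it.
- spindle (a joint): Steel spindle sliding along the stand's y; value in m, + = drawn out, toward +y (the grip's side). Friction about 1.5 N; it stays where left. A collar under the cover runs between an outer and an inner stop. Their float (20 to 30 mm long) and where it lies differ each time and cannot be seen: outer stop met at +4 to +17 mm, inner at -4 to -25 mm, so value 0 is not the middle.
- grip (a point): Point at holding height on the axis of the upright wooden grip on the spindle's +y end: a round post 18 mm thick, 58 to 112 mm above the stand's origin; this point is 95 mm above it (107 mm above the table) and at value 0 at stand y = +130 mm, 80 mm from the cover. Axes as the stand's. Slides with the spindle. Free space all round.
- jar: Squat blue ceramic jar of wooden plugs, 84 mm wide, 56 mm high, standing loose on the slab beyond the stand; origin under its centre. Leave alone.
- punch: Brass tone-hole punch, 116 mm long (its x), 13 mm thick, lying loose on the slab on the robot's side of the stand; origin on its underside. Leave alone.
- insert: White delrin fipple insert, about 40 x 13 x 13 mm, lying loose on the slab beyond the stand; origin on its underside. Leave alone.
- tube_end (a point): Centre of the far end of the olive whistle tube (16 mm thick, 150 mm long, along the stand's y) fixed on the spindle's other end; at value 0 at stand y = -230 mm, 52 mm above the stand's origin. It moves with the spindle.

How it is judged:
On the way, in this order (a step that is already met when the one before it is completed fails the run):
1. the spindle is drawn out against its outer stop (more than 1.5 N on the stop) (contact force between collar and stop_out above 1.5 N), for 0.1 s.
2. then it is pushed in against its inner stop (more than 1.5 N on the stop) (contact force between collar and stop_in above 1.5 N), for 0.1 s.
At the end, for the whole second after the job is handed in: The spindle stands at rest midway between its two hidden stops, within 2 mm, released (((distance between collar and stop_out between 0.014 and 0.019 m and distance between collar and stop_in between 0.014 and 0.019 m) or (distance between collar and stop_out between 0.015 and 0.02 m and distance between collar and stop_in between 0.015 and 0.02 m) or (distance between collar and stop_out between 0.016 and 0.021 m and distance between collar and stop_in between 0.016 and 0.021 m) or (distance between collar and stop_out between 0.017 and 0.022 m and distance between collar and stop_in between 0.017 and 0.022 m) or (distance between collar and stop_out between 0.018 and 0.023 m and distance between collar and stop_in between 0.018 and 0.023 m)) and velocity of joint spindle between -0.003 and 0.003 m/s); the robot touches nothing.
It fails at once if a stop is loaded with more than 20 N (contact force between collar and stop_out above 20 N or contact force between collar and stop_in above 20 N).
It fails at once if the jar, the punch or the insert is moved by more than 10 mm (distance of any of jar, punch, insert from where it was at the start of the episode above 0.01 m).
It also fails if it takes over 58 s, if anything falls off the work surface, if the arm or the gripper's body presses on something with over 40 N, if the wrist force passes 120 N, or if a joint passes its speed limit or range.

## Robot

A 7-joint arm with a two-finger parallel gripper is mounted at the origin on the work surface. World frame = base frame: x ahead of the robot, y to its left, z up, the work surface at z = 0. Lengths are in m, angles in rad, forces in N, time in s.
With the tool pointing down it reaches from about 0.4 to 0.9 m from the base axis. Payload 5.5 kg.
Tool frame: the origin (TCP) lies at the very end of the fingers, on their centre line; the grasp point (between the pads) lies 19 mm behind it (env.tcp_to_grasp is the distance from the TCP to the grasp point, in m); z points along the fingers, x is the direction in which the jaws open and shut, and the axes are right-handed (so a half turn about z gives the same grasp; the last joint's range is limited). The gripper opens to 85 mm and grips with 20 to 120 N. Pads are 22 mm wide; open, the fingers measure 114 mm over their backs; the gripper's body (76 mm by 85 mm) begins 54 mm behind the grasp point. The pads swing forward as they close: fully open they stand 13 mm farther back than shut.
Start: joints at [1.426, 0.501, -0.427, 1.55, 0.221, 1.138, -0.21], TCP at [0.258, -0.597, 0.231] pointing down, gripper open.
Joint ranges: [-2.88, 2.88], [-0.31, 2.03], [-1.54, 1.56], [0.2, 2.42], [-1.41, 4.55], [0.19, 2.02], [-2.57, 2.57]. Speed limits (rad/s): [2.57, 2.57, 3.14, 3.14, 3.14, 3.14, 3.14].

## Interface

Orientations are given as a rotation vector (axis times angle).
In Python, from workcell import sensors, vision, order, env gives the robot as it stands. The module is installed in compiled form; this text tells all that it offers.
- The arm moves only by the tool carry_out, never from a script. Its argument "targets" is a list of rows, each a list of 3 entries, a list of its own where there are three numbers: the shift along the tool's x, y, z as a fraction of full scale, then the turn, a rotation vector about the tool's x, y, z as a fraction of full scale, then the opening, from 0 (shut) to 1 (fully open). A call has 1 to 8 rows; each row shifts and turns the commanded pose from where the row before left it, along the tool's axes as they then stand; what a row does not reach is not made up. Full scale, the value 1, is 0.2 m for a shift and 60 degrees for a turn. A row lasts 1/8 s, in which the tool goes at most 62.5 mm and 10.7 degrees, less where a joint would pass 70% of its speed; a pose out of reach is approached as far as the arm can. A call with a number of a shift or a turn outside -1 to 1 is refused whole. A call with a gripper value outside its range is refused whole. The fingers move at their own pace and stop on an object; "force" is the grip in N (left out, the last holds). Time passes only in rows, so rows that do not move let the fingers close. It gives the time, the measured TCP pose, the force and the opening at its end, in the units of the state.
- sensors.sense(): the state, without advancing time (a new reading comes with each control period).
- vision.read_camera(name): name is "scene" or "top"; returns a dict with "image" (400x640x3 uint8, red, green, blue), "K" (3x3 intrinsics, pixels), "R" (3x3) and "t" (3): a world point X has camera coordinates R X + t. Camera axes: x right, y down, z forward; pixel columns grow to the right and rows downward; lengths in m; the calibration is good to about 2 mm. A picture is of the moment at which its call begins. There is no depth.
- order.close_job(): hands the job in, once; it reports no verdict.
Trained networks look in the newest picture that a camera, given by its name, has taken for a name from the list of things; names that differ only in an ending like _2 or _b are one class to them, and where a whole thing is asked for, a point or a joint stands for the part that bears it (a point fixed in the world has none). Each returns a list of dicts, best first, with "confidence" (0 to 1); they miss things now and then, are a little off and sometimes report something else, mostly with a low value. They report only what shows in the picture. A call takes as long as a camera call.
- vision.silhouettes(camera, thing): "pixels" (400x640 bool, what is visible of it) and "bbox" ([left, top, right, bottom] in pixels, round what is visible of it).
The state is a dict: "time": time; "joint_pos": joint angles; "dq": joint speeds; "joint_efforts": joint torques, N m; "eef_pos": TCP position; "tcp_rot": TCP orientation; "wrist_force": force on the tool from outside, world axes, zero at the start; "wrist_torque": the same for the moment, N m; "gripper_width": finger opening in m.
Only numpy, scipy, OpenCV 4.12 (cv2) and the standard library are available. Lean on these libraries where they do the work, as an engineer would, in place of code of your own. Each camera call takes 0.05 s, during which the arm holds its last target.

## Working session

There is one attempt and no reset: what is moved stays moved. The work goes in short steps, Python scripts to look and compute and a tool call to move; the robot and the scene stay as the last step left them, time stands still between calls to the robot, and variables do not carry over. Pictures are saved under pics/ and viewed, and the job is handed in when it is done.

Besides the shell and the picture viewer there is one more tool, called after "Call:" as name(argument=value, ...), one argument or row to a line, values as JSON. carry_out: Moves the arm, as the interface text tells. Its arguments: {"type":"object","properties":{"targets":{"type":"array"},"force":{"type":"number"}},"required":["targets"]}

```bash
mkdir -p pics; python3 - <<'E'
from workcell import sensors, vision, order, env
import cv2, numpy as np
s=sensors.sense()
for k,v in s.items(): print(k,np.round(v,4))
print(env.tcp_to_grasp)
for c in ["scene","top"]:
    d=vision.read_camera(c); cv2.imwrite(f"pics/{c}0.png",d["image"][:,:,::-1])
    np.savez(f"{c}.npz",**d)
    print(c,d["K"].tolist(),np.round(d["R"],4).tolist(),np.round(d["t"],4))
    for th in ["stand","spindle","grip","tube_end"]:
        for r in vision.silhouettes(c,th)[:2]: 
            ys,xs=np.nonzero(r["pixels"]); print(th,round(r["confidence"],2),r["bbox"],xs.mean(),ys.mean(),len(xs))
E
```

```text
time 0.0
joint_pos [ 1.4262  0.5019 -0.4268  1.5515  0.2208  1.1383 -0.2103]
dq [-0.0007  0.0012 -0.0005 -0.0004  0.0015 -0.0007 -0.0011]
joint_efforts [-1.00000e-04 -5.69515e+01 -5.81660e+00 -2.80933e+01  1.06000e-02
  1.19000e-02 -0.00000e+00]
eef_pos [ 0.2575 -0.5961  0.2303]
tcp_rot [-2.6243e+00  1.7249e+00  2.5000e-03]
wrist_force [ 0.8225  0.7733 -0.3767]
wrist_torque [ 0.0363 -0.0357 -0.0109]
gripper_width 0.0852
0.0187
scene [[416.6278447437095, 0.0, 327.6477230517953], [0.0, 416.6278447437095, 194.5848073818701], [0.0, 0.0, 1.0]] [[-0.776, 0.6307, 0.0007], [0.3533, 0.4356, -0.8279], [-0.5225, -0.6423, -0.5608]] [ 0.4996 -0.0792  0.9992]
stand 0.85 [269.1, 165.4, 422.9, 292.9] 345.4907376959334 235.21111476487997 9123
spindle 0.88 [266.9, 166.9, 421.4, 277.7] 361.7904967602592 226.38948884089274 1389
spindle 0.68 [247.1, 250.9, 302.5, 312.5] 273.9733284618195 283.5140664961637 2737
grip 0.56 [269.6, 167.7, 422.8, 268.4] 362.22655122655124 226.4090909090909 1386
tube_end 0.57 [266.4, 165.3, 420.7, 271.7] 362.70821325648416 226.77809798270894 1388
top [[378.0205383843576, 0.0, 323.51955765298266], [0.0, 378.0205383843576, 203.64917110092665], [0.0, 0.0, 1.0]] [[-0.0098, -0.9998, -0.0189], [-0.9848, 0.0129, -0.1731], [0.1733, 0.017, -0.9847]] [-0.0731  0.6008  0.708 ]
stand 0.76 [225.5, 188.6, 423.8, 261.8] 317.66713954088215 223.36033015217953 7754
spindle 0.88 [224.6, 214.6, 421.5, 232.6] 333.5978260869565 220.4505928853755 1012
grip 0.79 [225.8, 212.7, 422.6, 233.8] 334.6392785571142 220.40080160320642 998
grip 0.38 [278.1, 127.1, 317.5, 169.2] 297.5340823970038 147.48239700374532 1335
tube_end 0.95 [225.4, 214.4, 420.4, 235.6] 330.94271844660193 220.56699029126213 1030
```

View pics/scene0.png

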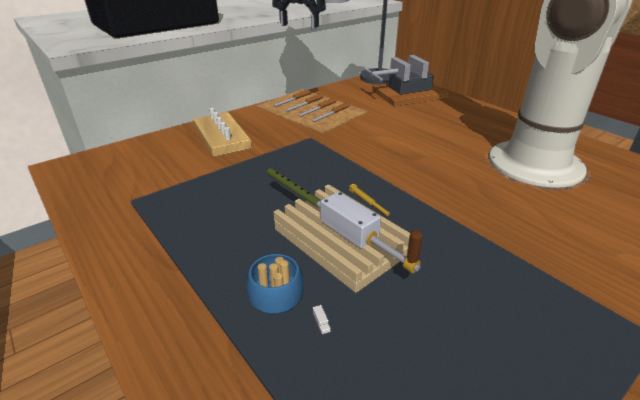

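View pics/top0.png

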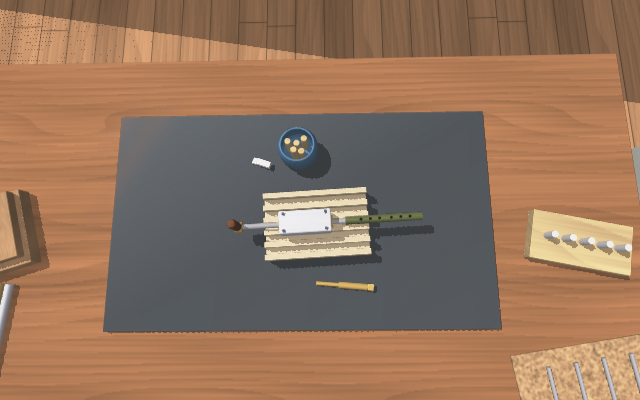

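```bash
python3 - <<'E'
import cv2, numpy as np
for c,(x0,y0,x1,y1) in dict(scene=(240,150,440,300),top=(215,170,435,280)).items():
    im=np.load(f"{c}.npz")["image"][y0:y1,x0:x1,::-1]
    im=cv2.resize(im,None,fx=3.6,fy=3.6,interpolation=cv2.INTER_CUBIC)
    cv2.imwrite(f"pics/{c}0z.png",im)
E
```

```text
(no output)
```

View pics/scene0z.png

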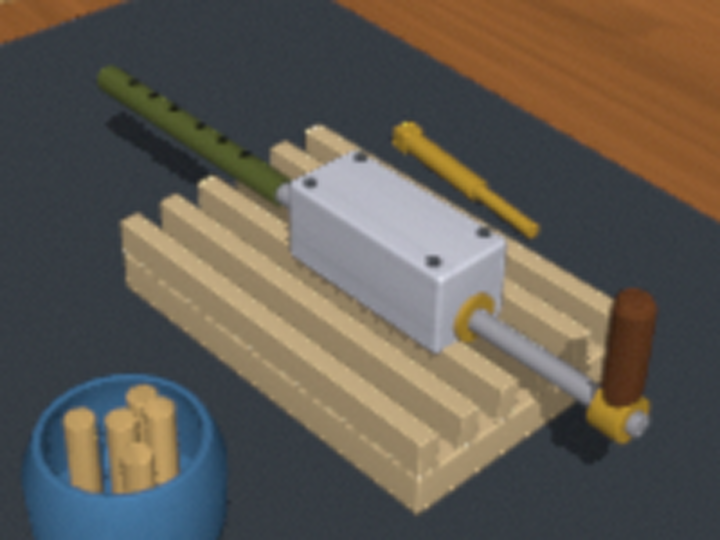

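View pics/top0z.png

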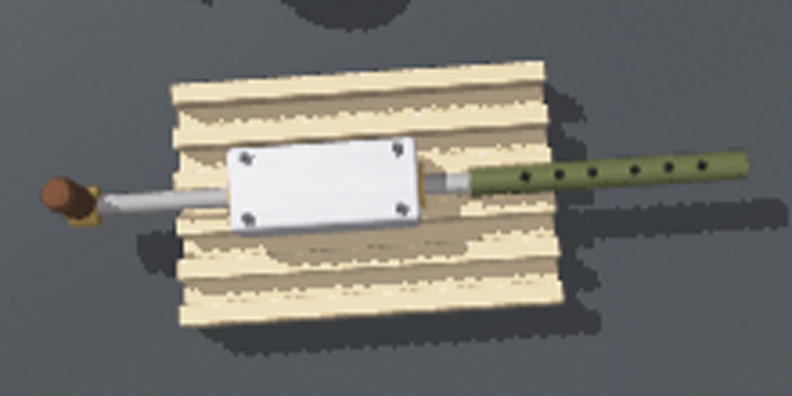

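The scene view shows the stand with its cover (corners near (382,217), (362,228), (321,202) and (341,193)) and the brown grip with its top near (417,232). In the top view the cover is at about (278–331, 209–233) and the grip top is near (231,223). Next I fit the stand pose and the grip value.

```bash
cat > h.py <<'E'
import numpy as np
from scipy.optimize import least_squares
from scipy.spatial.transform import Rotation as Ro
D={c:dict(np.load(f"{c}.npz")) for c in("scene","top")}
def proj(c,X):
    d=D[c]; p=np.atleast_2d(X)@d["R"].T+d["t"]; p=p@d["K"].T; return p[:,:2]/p[:,2:]
E
python3 - <<'E'
from h import *
cs=np.array([[22,50,96],[22,-50,96],[-22,-50,96],[-22,50,96]])/1e3
top=np.array([[228,150],[414,139],[418,224],[231,230]])/3.6+[215,170]
sc=np.array([[438,279],[293,186],[362,154],[503,241]])/3.6+[240,150]
# grip axis: top of post centre (z=124mm)
gt=np.array([58,193])/3.6+[215,170]; gs=np.array([634,300])/3.6+[240,150]
# tube end centre
tt=np.array([747,166])/3.6+[215,170]; ts=np.array([107,77])/3.6+[240,150]
def W(p,q):
    c,s=np.cos(p[2]),np.sin(p[2]); q=np.atleast_2d(q); return np.c_[p[0]+c*q[:,0]-s*q[:,1],p[1]+s*q[:,0]+c*q[:,1],q[:,2]]
def f(p,full=False,cams=("top","scene")):
    v=p[3]; out=[]
    pts=np.vstack([cs,[0,.130+v,.124],[0,-.230+v,.064]])
    for c,m in(("top",np.vstack([top,gt,tt])),("scene",np.vstack([sc,gs,ts]))):
        if c in cams: out.append(proj(c,W(p,pts))-m)
    return np.array(out) if full else np.vstack(out).ravel()
for cams in(("top","scene"),("top",),("scene",)):
    r=least_squares(f,[.55,0,0,0],kwargs=dict(cams=cams)); print(cams,r.x.round(4),np.degrees(r.x[2]).round(2))
    print(f(r.x,True,cams).round(1).tolist())
    print("grip",W(r.x,[0,.13+r.x[3],.107]).round(4))
E
```

```text
('top', 'scene') [ 0.5607 -0.0437  0.044   0.0009] 2.52
[[[-1.3, -1.4], [-0.1, -1.3], [0.1, -1.7], [-1.4, -0.4], [-0.5, -1.2], [-0.5, -0.2]], [[1.1, -0.5], [-1.3, -2.6], [-1.2, -3.3], [2.5, -1.5], [0.0, -1.5], [0.8, -1.2]]]
grip [[0.555  0.0872 0.107 ]]
('top',) [ 0.5588 -0.0449  0.0474  0.0012] 2.72
[[[-0.7, -0.3], [0.5, -0.4], [0.8, -0.7], [-0.7, 0.8], [0.0, 0.1], [0.0, 0.4]]]
grip [[0.5526 0.0861 0.107 ]]
('scene',) [ 5.641e-01 -4.060e-02  4.130e-02  4.000e-04] 2.37
[[[0.8, 1.3], [-1.7, -1.1], [-1.5, -1.8], [2.3, 0.3], [-0.3, 0.5], [0.3, -0.3]]]
grip [[0.5588 0.0897 0.107 ]]
```

```bash
cat >> h.py <<'E'
def plan(goal,xdir):
    from workcell import sensors
    s=sensors.sense(); R=Ro.from_rotvec(s["tcp_rot"]); p=np.array(s["eef_pos"])
    x=np.array([*xdir,0.]);x/=np.linalg.norm(x); z=np.array([0,0,-1.]); G=Ro.from_matrix(np.c_[x,np.cross(z,x),z])
    rv=(R.inv()*G).as_rotvec()
    print("tcp",p.round(4),"tool\n",R.as_matrix().round(3)); print("shift now-axes/0.2",(R.inv().apply(goal-p)/.2).round(3),"after-turn axes",(G.inv().apply(goal-p)/.2).round(3),"turn/60deg",(rv/np.radians(60)).round(3))
E
python3 - <<'E'
from h import *
a=.044
for xd in([-np.sin(a),np.cos(a)],[np.sin(a),-np.cos(a)],[np.cos(a),np.sin(a)],[-np.cos(a),-np.sin(a)]):
    plan(np.array([.555,.087,.231]),xd)
E
```

```text
tcp [ 0.2578 -0.5966  0.2313] tool
 [[ 0.397 -0.918 -0.   ]
 [-0.918 -0.397  0.   ]
 [-0.    -0.    -1.   ]]
shift now-axes/0.2 [-2.548e+00 -2.720e+00  2.000e-03] after-turn axes [3.350e+00 1.635e+00 1.000e-03] turn/60deg [-0.     0.    -2.653]
tcp [ 0.2578 -0.5966  0.2313] tool
 [[ 0.397 -0.918 -0.   ]
 [-0.918 -0.397  0.   ]
 [-0.    -0.    -1.   ]]
shift now-axes/0.2 [-2.548e+00 -2.720e+00  2.000e-03] after-turn axes [-3.350e+00 -1.635e+00  1.000e-03] turn/60deg [0.    0.    0.347]
tcp [ 0.2578 -0.5966  0.2313] tool
 [[ 0.397 -0.918 -0.   ]
 [-0.918 -0.397  0.   ]
 [-0.    -0.    -1.   ]]
shift now-axes/0.2 [-2.548e+00 -2.720e+00  2.000e-03] after-turn axes [ 1.635e+00 -3.350e+00  1.000e-03] turn/60deg [-0.     0.    -1.153]
tcp [ 0.2578 -0.5966  0.2313] tool
 [[ 0.397 -0.918 -0.   ]
 [-0.918 -0.397  0.   ]
 [-0.    -0.    -1.   ]]
shift now-axes/0.2 [-2.548e+00 -2.720e+00  2.000e-03] after-turn axes [-1.635e+00  3.350e+00  1.000e-03] turn/60deg [0.    0.    1.847]
```

Call:
carry_out(
  targets=[
    [[0,0,0],[0,0,0.174],1],
    [[0,0,0],[0,0,0.173],1],
    [[-0.2,-0.1,0],[0,0,0],1],
    [[-0.25,-0.122,0],[0,0,0],1],
    [[-0.25,-0.122,0],[0,0,0],1],
    [[-0.25,-0.122,0],[0,0,0],1],
    [[-0.25,-0.122,0],[0,0,0],1],
    [[-0.25,-0.122,0],[0,0,0],1],
  ],
  force=30,
)

```text
time: 1.5
eef_pos: [0.3875, -0.2991, 0.2317]
tcp_rot: [2.27, -2.171, 0.002]
wrist_force: [0.7, -0.0, -0.3]
gripper_width: 0.0857
```

Call:
carry_out(
  targets=[
    [[-0.25,-0.122,0],[0,0,0],1],
    [[-0.25,-0.122,0],[0,0,0],1],
    [[-0.25,-0.122,0],[0,0,0],1],
    [[-0.25,-0.122,0],[0,0,0],1],
    [[-0.25,-0.122,0],[0,0,0],1],
    [[-0.25,-0.122,0],[0,0,0],1],
    [[0,0,0],[0,0,0],1],
  ],
)

```text
time: 2.38
eef_pos: [0.521, 0.0116, 0.232]
tcp_rot: [-2.277, 2.159, 0.001]
wrist_force: [-0.1, 0.1, -1.0]
gripper_width: 0.0857
```

```bash
python3 - <<'E'
from h import *
a=.044
plan(np.array([.555,.087,.16]),[np.sin(a),-np.cos(a)])
E
```

```text
tcp [0.521  0.0116 0.232 ] tool
 [[ 0.053 -0.999  0.002]
 [-0.999 -0.053  0.003]
 [-0.003 -0.002 -1.   ]]
shift now-axes/0.2 [-0.366 -0.189  0.361] after-turn axes [-0.369 -0.187  0.36 ] turn/60deg [-0.002  0.003  0.009]
```

Call:
carry_out(
  targets=[
    [[-0.185,-0.095,0],[0,0,0.009],1],
    [[-0.185,-0.094,0],[0,0,0],1],
    [[0,0,0.1],[0,0,0],1],
    [[0,0,0],[0,0,0],1],
  ],
)

```text
time: 2.88
eef_pos: [0.5533, 0.08, 0.2099]
tcp_rot: [2.258, -2.18, -0.003]
wrist_force: [-1.2, -0.1, 0.3]
gripper_width: 0.0858
```

```bash
python3 - <<'E'
from h import *
from workcell import vision
import cv2
a=.044
plan(np.array([.555,.087,.088]),[np.sin(a),-np.cos(a)])
ims=[]
for c,(x,y) in dict(scene=(415,240),top=(235,220)).items():
    im=vision.read_camera(c)["image"][y-65:y+65,x-65:x+65,::-1]
    ims.append(cv2.resize(im,(400,400),interpolation=cv2.INTER_CUBIC))
cv2.imwrite("pics/a1.png",np.hstack(ims))
E
```

```text
tcp [0.5533 0.08   0.2099] tool
 [[ 0.035 -0.999 -0.003]
 [-0.999 -0.035 -0.001]
 [ 0.001  0.003 -1.   ]]
shift now-axes/0.2 [-0.035 -0.012  0.609] after-turn axes [-0.035 -0.01   0.61 ] turn/60deg [ 0.003 -0.001 -0.009]
```

View pics/a1.png

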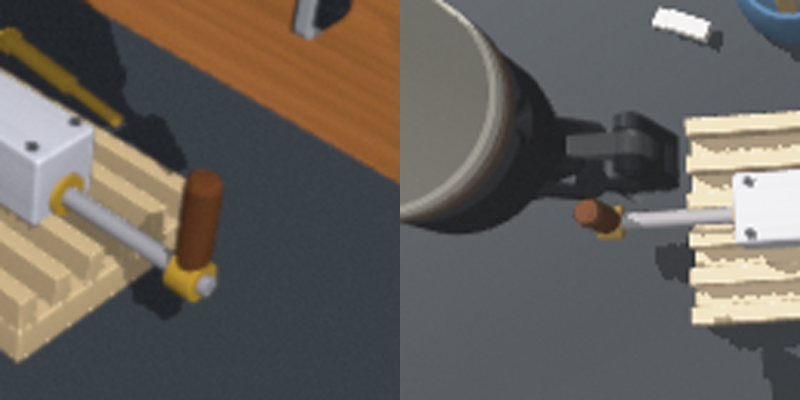

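```bash
python3 - <<'E'
from h import *
from workcell import vision
import cv2
for c in D: print(c,(-D[c]["R"].T@D[c]["t"]).round(3),proj(c,[.5533,.08,.21]),proj(c,[.5533,.0375,.22]),proj(c,[.555,.087,.107]))
im=vision.read_camera("scene")["image"][:,:,::-1]; cv2.imwrite("pics/a2.png",im)
E
```

```text
scene [0.938 0.361 0.494] [[420.72394634 177.04765787]] [[397.29314748 157.88580669]] [[414.63190598 241.03712412]]
top [ 0.468 -0.093  0.8  ] [[220.91135125 216.64709002]] [[246.26700174 215.41387346]] [[233.09931114 223.52649447]]
```

View pics/a2.png

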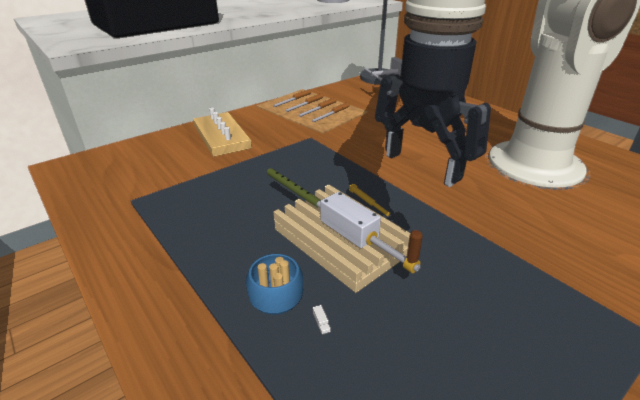

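Fingertips at (393,157) and (452,184) have their midpoint near the projected TCP, so the calibration is consistent. Next I descend over the grip.

Call:
carry_out(
  targets=[
    [[-0.035,-0.011,0.1],[0,0,-0.009],1],
    [[0,0,0.1],[0,0,0],1],
    [[0,0,0.1],[0,0,0],1],
    [[0,0,0],[0,0,0],1],
    [[0,0,0],[0,0,0],1],
  ],
)

```text
time: 3.65
eef_pos: [0.5566, 0.0883, 0.1512]
tcp_rot: [-2.27, 2.171, 0.001]
wrist_force: [-0.4, 0.0, -0.3]
gripper_width: 0.0853
```

```bash
python3 - <<'E'
from h import *
from workcell import vision
import cv2
a=.044
plan(np.array([.555,.087,.088]),[np.sin(a),-np.cos(a)])
im=vision.read_camera("scene")["image"][120:300,320:520,::-1]; cv2.imwrite("pics/a3.png",cv2.resize(im,None,fx=3,fy=3,interpolation=cv2.INTER_CUBIC))
E
```

```text
tcp [0.5566 0.0883 0.1512] tool
 [[ 0.045 -0.999 -0.   ]
 [-0.999 -0.045  0.   ]
 [-0.     0.    -1.   ]]
shift now-axes/0.2 [0.006 0.008 0.316] after-turn axes [0.006 0.008 0.316] turn/60deg [0.    0.    0.001]
```

View pics/a3.png

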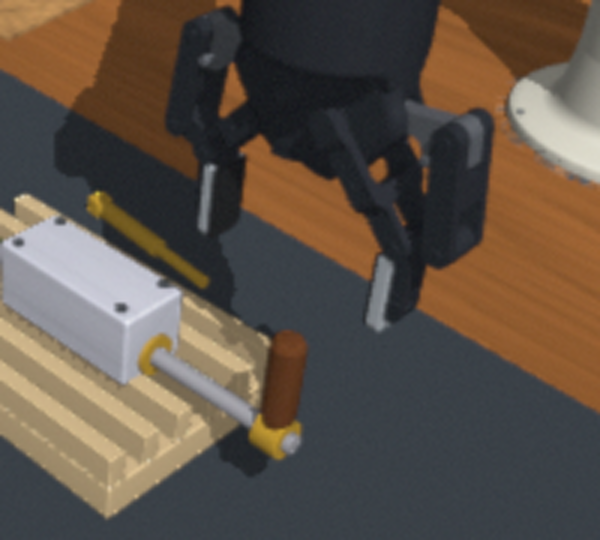

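The fingers straddle the grip along y, with tips at about (389,197) and (446,228) and the grip top at (416,234) below them. Going down.

Call:
carry_out(
  targets=[
    [[0.004,0.006,0.08],[0,0,0],1],
    [[0,0,0.08],[0,0,0],1],
    [[0,0,0.08],[0,0,0],1],
    [[0,0,0.07],[0,0,0],1],
    [[0,0,0],[0,0,0],1],
    [[0,0,0],[0,0,0],1],
  ],
)

```text
time: 4.45
eef_pos: [0.5556, 0.0875, 0.0894]
tcp_rot: [-2.27, 2.171, -0.0]
wrist_force: [0.0, 0.5, -0.1]
gripper_width: 0.0853
```

```bash
python3 - <<'E'
from h import *
from workcell import vision
import cv2
a=.044
plan(np.array([.555,.087,.088]),[np.sin(a),-np.cos(a)])
im=vision.read_camera("scene")["image"][120:300,320:520,::-1]; cv2.imwrite("pics/a4.png",cv2.resize(im,None,fx=3,fy=3,interpolation=cv2.INTER_CUBIC))
E
```

```text
tcp [0.5556 0.0875 0.0894] tool
 [[ 0.045 -0.999  0.   ]
 [-0.999 -0.045  0.   ]
 [-0.    -0.    -1.   ]]
shift now-axes/0.2 [0.002 0.003 0.007] after-turn axes [0.002 0.003 0.007] turn/60deg [-0.     0.     0.001]
```

View pics/a4.png

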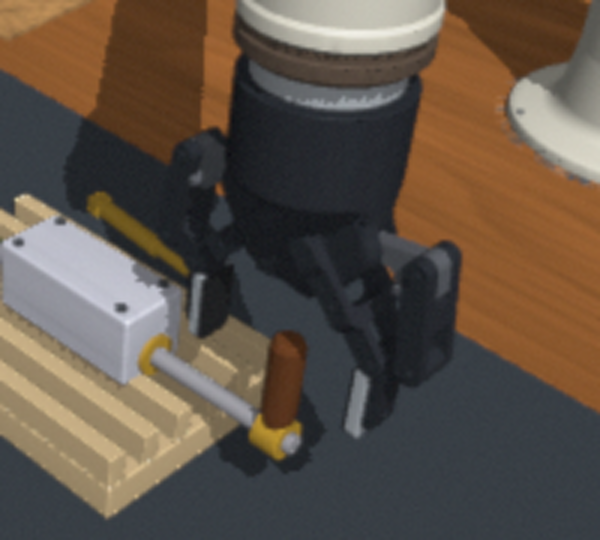

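Call:
carry_out(
  targets=[
    [[0,0,0],[0,0,0],0.4],
    [[0,0,0],[0,0,0],0.4],
    [[0,0,0],[0,0,0],0.4],
    [[0,0,0],[0,0,0],0.4],
  ],
  force=25,
)

```text
time: 5.0
eef_pos: [0.5554, 0.0872, 0.0894]
tcp_rot: [-2.27, 2.172, -0.0]
wrist_force: [-0.5, 0.1, 0.2]
gripper_width: 0.0342
```

```bash
python3 - <<'E'
from workcell import vision
import cv2,numpy as np
ims=[]
for c,(x,y) in dict(scene=(415,230),top=(235,220)).items():
    im=vision.read_camera(c)["image"][y-65:y+65,x-65:x+65,::-1]
    ims.append(cv2.resize(im,(400,400),interpolation=cv2.INTER_CUBIC))
cv2.imwrite("pics/a5.png",np.hstack(ims))
E
```

```text
(no output)
```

View pics/a5.png

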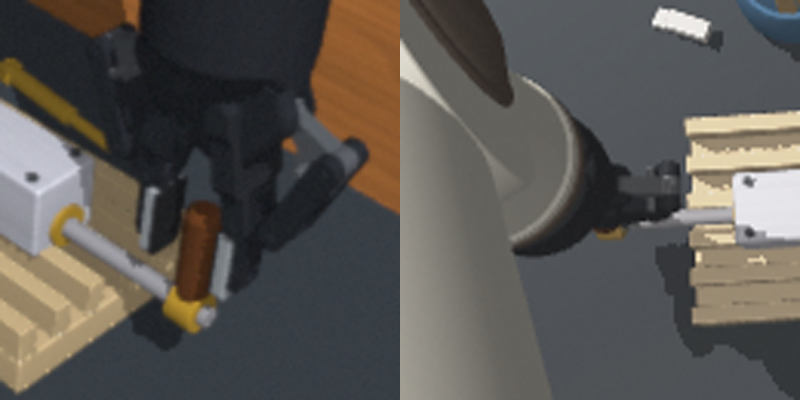

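```bash
python3 - <<'E'
from h import *
o=np.array([415-65,230-65])
for z in(.124,.107,.09):
    print(z,((proj("scene",[.5554,.0872,z])-o)*400/130).round(0))
for dx in(-.011,.011):
  for dy in(.017,-.017): print(dx,dy,[((proj("scene",[.5554+dx,.0872+dy,z])-o)*400/130).round(0).tolist() for z in(.1,.12)])
print((proj("scene",[[.5554,.0872,.107],[.5654,.0872,.107],[.5554,.0972,.107]])*400/130).round(1))
E
```

```text
0.124 [[203. 206.]]
0.107 [[199. 235.]]
0.09 [[194. 262.]]
-0.011 0.017 [[[241.0, 255.0]], [[247.0, 222.0]]]
-0.011 -0.017 [[[185.0, 218.0]], [[190.0, 185.0]]]
0.011 0.017 [[[209.0, 275.0]], [[215.0, 242.0]]]
0.011 -0.017 [[[154.0, 237.0]], [[158.0, 204.0]]]
[[1275.5  742.2]
 [1261.   751.2]
 [1292.3  753.3]]
```

Projected pad corners and post top agree with the picture (post top at crop (204,210), predicted (203,206)). Closing on the grip.

Call:
carry_out(
  targets=[
    [[0,0,0],[0,0,0],0.25],
    [[0,0,0],[0,0,0],0.2],
    [[0,0,0],[0,0,0],0.1],
    [[0,0,0],[0,0,0],0],
    [[0,0,0],[0,0,0],0],
    [[0,0,0],[0,0,0],0],
  ],
  force=30,
)

```text
time: 5.85
eef_pos: [0.5553, 0.0873, 0.0894]
tcp_rot: [-2.27, 2.171, -0.0]
wrist_force: [-1.2, 0.4, 2.9]
gripper_width: 0.0171
```

```bash
cat > st.py <<'E'
from h import *
from workcell import sensors
s=sensors.sense(); a=.044; u=np.array([-np.sin(a),np.cos(a),0])
print("t",s["time"],"y",round(float(np.dot(u,s["eef_pos"]))*1e3,2),"Fy",round(float(np.dot(u,s["wrist_force"])),2),np.round(s["wrist_force"],1),"w",round(float(s["gripper_width"])*1e3,2),np.round(s["eef_pos"],4))
E
python3 st.py
```

```text
t 5.85 y 62.78 Fy 0.49 [-1.2  0.4  2.9] w 17.07 [0.5553 0.0873 0.0894]
```

Call:
carry_out(
  targets=[
    [[-0.005,0,0],[0,0,0],0],
    [[-0.005,0,0],[0,0,0],0],
    [[0,0,0],[0,0,0],0],
  ],
)

```text
time: 6.22
eef_pos: [0.5553, 0.0891, 0.0894]
tcp_rot: [2.27, -2.172, 0.0]
wrist_force: [-2.5, -1.4, 3.9]
gripper_width: 0.0169
```

```bash
python3 st.py
```

```text
t 6.225 y 64.58 Fy -1.33 [-2.5 -1.4  3.9] w 16.88 [0.5553 0.0891 0.0894]
```

Call:
carry_out(
  targets=[
    [[-0.005,0,0],[0,0,0],0],
    [[-0.005,0,0],[0,0,0],0],
  ],
)

```text
time: 6.48
eef_pos: [0.5552, 0.0912, 0.0894]
tcp_rot: [2.27, -2.172, 0.0]
wrist_force: [-1.8, -1.1, 4.8]
gripper_width: 0.0173
```

Call:
carry_out(
  targets=[
    [[-0.005,0,0],[0,0,0],0],
  ],
)

```text
time: 6.6
eef_pos: [0.5551, 0.092, 0.0894]
tcp_rot: [2.27, -2.171, 0.0]
wrist_force: [-2.6, -3.7, 6.2]
gripper_width: 0.0173
```

Call:
carry_out(
  targets=[
    [[-0.005,0,0],[0,0,0],0],
  ],
)

```text
time: 6.72
eef_pos: [0.5551, 0.0923, 0.0894]
tcp_rot: [2.269, -2.171, 0.001]
wrist_force: [-2.0, -4.6, 6.1]
gripper_width: 0.0172
```

Call:
carry_out(
  targets=[
    [[0,0,0],[0,0,0],0],
    [[0,0,0],[0,0,0],0],
  ],
)

```text
time: 6.98
eef_pos: [0.5551, 0.0923, 0.0894]
tcp_rot: [2.269, -2.172, 0.001]
wrist_force: [-1.5, -3.9, 5.5]
gripper_width: 0.0173
```

Call:
carry_out(
  targets=[
    [[-0.004,0,0],[0,0,0],0],
    [[0,0,0],[0,0,0],0],
  ],
)

```text
time: 7.22
eef_pos: [0.5551, 0.0924, 0.0894]
tcp_rot: [2.268, -2.171, 0.002]
wrist_force: [-2.4, -4.1, 6.8]
gripper_width: 0.0171
```

```bash
python3 st.py
```

```text
t 7.225 y 67.94 Fy -3.97 [-2.4 -4.1  6.8] w 17.12 [0.5551 0.0924 0.0894]
```

Call:
carry_out(
  targets=[
    [[-0.008,0,0],[0,0,0],0],
    [[0,0,0],[0,0,0],0],
  ],
)

```text
time: 7.48
eef_pos: [0.555, 0.093, 0.0894]
tcp_rot: [2.266, -2.171, 0.003]
wrist_force: [-3.3, -7.4, 7.3]
gripper_width: 0.0172
```

Call:
carry_out(
  targets=[
    [[-0.01,0,0],[0,0,0],0],
    [[0,0,0],[0,0,0],0],
  ],
)

```text
time: 7.72
eef_pos: [0.555, 0.0936, 0.0894]
tcp_rot: [2.264, -2.171, 0.005]
wrist_force: [-3.3, -9.9, 8.0]
gripper_width: 0.017
```

```bash
python3 st.py
```

```text
t 7.725 y 69.11 Fy -9.73 [-3.3 -9.9  8. ] w 17.02 [0.555  0.0936 0.0894]
```

Outer stop met: force rises linearly to about 8 N beyond friction, with contact at y ≈ 0.0918. Now pushing in.

Call:
carry_out(
  targets=[
    [[0.01,0,0],[0,0,0],0],
    [[0.01,0,0],[0,0,0],0],
    [[0.01,0,0],[0,0,0],0],
    [[0.01,0,0],[0,0,0],0],
    [[0.01,0,0],[0,0,0],0],
    [[0.01,0,0],[0,0,0],0],
    [[0.01,0,0],[0,0,0],0],
    [[0,0,0],[0,0,0],0],
  ],
)

```text
time: 8.72
eef_pos: [0.5555, 0.0832, 0.0894]
tcp_rot: [2.27, -2.172, 0.0]
wrist_force: [-1.5, 0.8, 5.4]
gripper_width: 0.017
```

```bash
python3 st.py
```

```text
t 8.725 y 58.7 Fy 0.87 [-1.5  0.8  5.4] w 16.97 [0.5555 0.0832 0.0894]
```

Call:
carry_out(
  targets=[
    [[0.01,0,0],[0,0,0],0],
    [[0.01,0,0],[0,0,0],0],
    [[0.01,0,0],[0,0,0],0],
    [[0.01,0,0],[0,0,0],0],
    [[0,0,0],[0,0,0],0],
  ],
)

```text
time: 9.35
eef_pos: [0.556, 0.075, 0.0894]
tcp_rot: [2.27, -2.172, 0.001]
wrist_force: [-1.8, -0.2, 5.3]
gripper_width: 0.0166
```

```bash
python3 st.py
```

```text
t 9.35 y 50.5 Fy -0.1 [-1.8 -0.2  5.3] w 16.64 [0.556  0.075  0.0894]
```

Call:
carry_out(
  targets=[
    [[0.006,0,0],[0,0,0],0],
    [[0.006,0,0],[0,0,0],0],
  ],
)

```text
time: 9.6
eef_pos: [0.5561, 0.0731, 0.0894]
tcp_rot: [-2.27, 2.171, -0.0]
wrist_force: [-1.9, 1.9, 4.6]
gripper_width: 0.0169
```

Call:
carry_out(
  targets=[
    [[0.006,0,0],[0,0,0],0],
    [[0.006,0,0],[0,0,0],0],
  ],
)

```text
time: 9.85
eef_pos: [0.5562, 0.0707, 0.0894]
tcp_rot: [-2.27, 2.171, -0.0]
wrist_force: [-1.2, 2.2, 4.6]
gripper_width: 0.0175
```

Now single small steps.

Call:
carry_out(
  targets=[
    [[0.005,0,0],[0,0,0],0],
    [[0.005,0,0],[0,0,0],0],
  ],
)

```text
time: 10.1
eef_pos: [0.5563, 0.0694, 0.0894]
tcp_rot: [-2.27, 2.171, 0.0]
wrist_force: [-2.2, 3.3, 4.6]
gripper_width: 0.0172
```

Call:
carry_out(
  targets=[
    [[0.005,0,0],[0,0,0],0],
    [[0.005,0,0],[0,0,0],0],
  ],
)

```text
time: 10.35
eef_pos: [0.5563, 0.0688, 0.0894]
tcp_rot: [-2.27, 2.169, 0.002]
wrist_force: [-0.7, 7.9, 2.6]
gripper_width: 0.017
```

Call:
carry_out(
  targets=[
    [[0.005,0,0],[0,0,0],0],
  ],
)

```text
time: 10.48
eef_pos: [0.5563, 0.0686, 0.0894]
tcp_rot: [-2.27, 2.167, 0.003]
wrist_force: [-1.1, 9.4, 2.5]
gripper_width: 0.0172
```

Call:
carry_out(
  targets=[
    [[0.005,0,0],[0,0,0],0],
  ],
)

```text
time: 10.6
eef_pos: [0.5563, 0.0683, 0.0894]
tcp_rot: [-2.27, 2.166, 0.004]
wrist_force: [-1.0, 9.9, 1.9]
gripper_width: 0.0172
```

Call:
carry_out(
  targets=[
    [[0,0,0],[0,0,0],0],
  ],
)

```text
time: 10.72
eef_pos: [0.5564, 0.0683, 0.0894]
tcp_rot: [-2.27, 2.166, 0.003]
wrist_force: [-0.8, 7.9, 2.4]
gripper_width: 0.0173
```

Call:
carry_out(
  targets=[
    [[-0.01,0,0],[0,0,0],0],
    [[-0.01,0,0],[0,0,0],0],
    [[-0.01,0,0],[0,0,0],0],
    [[-0.01,0,0],[0,0,0],0],
    [[-0.01,0,0],[0,0,0],0],
    [[-0.01,0,0],[0,0,0],0],
    [[0,0,0],[0,0,0],0],
    [[0,0,0],[0,0,0],0],
  ],
)

```text
time: 11.72
eef_pos: [0.556, 0.0747, 0.0894]
tcp_rot: [2.267, -2.172, 0.002]
wrist_force: [-2.0, -0.9, 6.2]
gripper_width: 0.017
```

```bash
python3 st.py
```

```text
t 11.725 y 50.21 Fy -0.81 [-2.  -0.9  6.2] w 16.96 [0.556  0.0747 0.0894]
```

Call:
carry_out(
  targets=[
    [[-0.01,0,0],[0,0,0],0],
    [[-0.01,0,0],[0,0,0],0],
    [[-0.005,0,0],[0,0,0],0],
    [[0,0,0],[0,0,0],0],
    [[0,0,0],[0,0,0],0],
  ],
)

```text
time: 12.35
eef_pos: [0.5558, 0.0796, 0.0894]
tcp_rot: [2.267, -2.172, 0.003]
wrist_force: [-1.5, -0.5, 6.5]
gripper_width: 0.0169
```

```bash
python3 st.py
```

```text
t 12.35 y 55.08 Fy -0.48 [-1.5 -0.5  6.5] w 16.91 [0.5558 0.0796 0.0894]
```

Call:
carry_out(
  targets=[
    [[-0.007,0,0],[0,0,0],0],
    [[0,0,0],[0,0,0],0],
    [[0,0,0],[0,0,0],0],
  ],
)

```text
time: 12.72
eef_pos: [0.5557, 0.081, 0.0894]
tcp_rot: [2.267, -2.172, 0.003]
wrist_force: [-1.9, -1.9, 6.9]
gripper_width: 0.017
```

```bash
python3 st.py;  python3 - <<'E'
from workcell import vision
import cv2,numpy as np
ims=[]
for c,(x,y) in dict(scene=(415,230),top=(235,220)).items():
    im=vision.read_camera(c)["image"][y-65:y+65,x-65:x+65,::-1]
    ims.append(cv2.resize(im,(400,400),interpolation=cv2.INTER_CUBIC))
cv2.imwrite("pics/a6.png",np.hstack(ims))
E
python3 st.py
```

```text
t 12.725 y 56.44 Fy -1.8 [-1.9 -1.9  6.9] w 17.01 [0.5557 0.081  0.0894]
t 12.825 y 56.44 Fy -1.24 [-2.1 -1.3  6.5] w 16.81 [0.5557 0.081  0.0894]
```

View pics/a6.png

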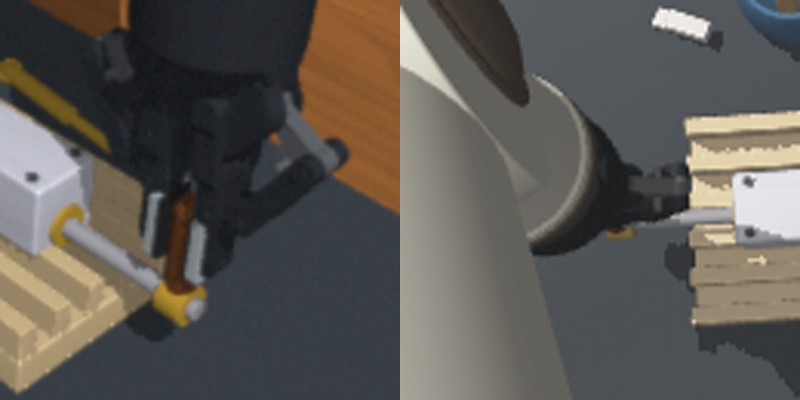

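Call:
carry_out(
  targets=[
    [[0,0,0],[0,0,0],0.4],
    [[0,0,0],[0,0,0],0.7],
    [[0,0,0],[0,0,0],0.8],
    [[0,0,0],[0,0,0],0.8],
    [[0,0,0],[0,0,0],0.8],
  ],
)

```text
time: 13.45
eef_pos: [0.5555, 0.0832, 0.0893]
tcp_rot: [-2.27, 2.171, -0.0]
wrist_force: [-0.6, 0.4, 0.0]
gripper_width: 0.0683
```

```bash
python3 st.py;  python3 - <<'E'
from workcell import vision
import cv2,numpy as np
ims=[]
for c,(x,y) in dict(scene=(415,230),top=(235,220)).items():
    im=vision.read_camera(c)["image"][y-65:y+65,x-65:x+65,::-1]
    ims.append(cv2.resize(im,(400,400),interpolation=cv2.INTER_CUBIC))
cv2.imwrite("pics/a7.png",np.hstack(ims))
E
```

```text
t 13.45 y 58.73 Fy 0.46 [-0.6  0.4  0. ] w 68.31 [0.5555 0.0832 0.0893]
```

View pics/a7.png

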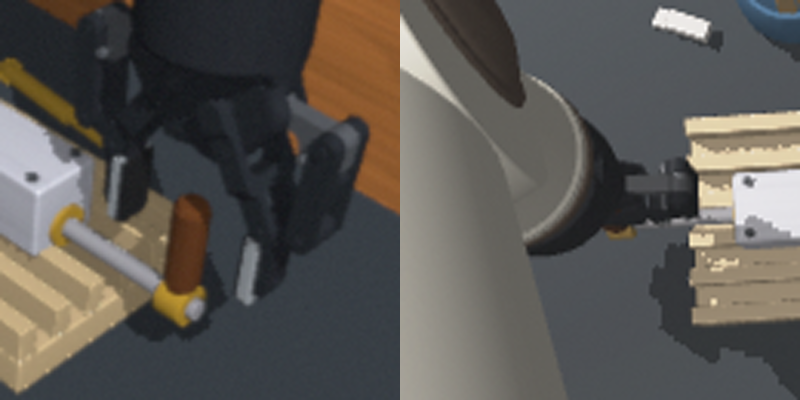

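```bash
 python3 - <<'E'
import cv2,numpy as np
I={k:cv2.imread(f"pics/{k}.png")[:, :400] for k in("a5","a6","a7")}
T=I["a6"][282:330,150:212]
for k in("a6","a7","a5"):
    r=cv2.matchTemplate(I[k],T,cv2.TM_CCOEFF_NORMED); _,m,_,p=cv2.minMaxLoc(r); x,y=p
    q=lambda a,b,c:(a-c)/(2*(a-2*b+c))
    print(k,m,x+q(r[y,x-1],r[y,x],r[y,x+1])-150,y+q(r[y-1,x],r[y,x],r[y+1,x])-282)
E
```

```text
a6 0.9999997019767761 -0.001373291 0.0073242188
a7 0.9622228741645813 -0.3959961 -0.02822876
a5 0.925404965877533 10.835724 7.961853
```

The collar patch moved only about 0.2 mm on release, and the fingers are clear of the post on both sides. Retreating straight up.

Call:
carry_out(
  targets=[
    [[0,0,-0.05],[0,0,0],0.9],
    [[0,0,-0.1],[0,0,0],1],
    [[0,0,-0.15],[0,0,0],1],
    [[0,0,-0.15],[0,0,0],1],
    [[0,0,-0.15],[0,0,0],1],
    [[0,0,0],[0,0,0],1],
    [[0,0,0],[0,0,0],1],
  ],
)

```text
time: 14.42
eef_pos: [0.5555, 0.083, 0.2099]
tcp_rot: [-2.27, 2.171, -0.001]
wrist_force: [0.4, -0.1, -0.6]
gripper_width: 0.0856
```

```bash
python3 st.py;  python3 - <<'E'
from h import *
from workcell import vision
import cv2
im=vision.read_camera("scene")["image"]; o=D["scene"]["image"]
cv2.imwrite("pics/a8.png",im[:,:,::-1])
big=cv2.resize(im,None,fx=4,fy=4,interpolation=cv2.INTER_CUBIC);ob=cv2.resize(o,None,fx=4,fy=4,interpolation=cv2.INTER_CUBIC)
y0,x0=228*4,400*4
T=ob[y0:275*4,x0:425*4]
r=cv2.matchTemplate(big[200*4:300*4,370*4:450*4],T,cv2.TM_CCOEFF_NORMED);_,m,_,p=cv2.minMaxLoc(r)
d=np.array([p[0]/4+370-400,p[1]/4+200-228]);e=(proj("scene",[.555,.097,.1])-proj("scene",[.555,.087,.1]))[0]/10
print(m,d,"mm",d@e/(e@e))
E
```

```text
t 14.425 y 58.5 Fy -0.16 [ 0.4 -0.1 -0.6] w 85.56 [0.5555 0.083  0.2099]
0.9478645324707031 [-3.5 -2. ] mm -6.1968333089902865
```

View pics/a8.png

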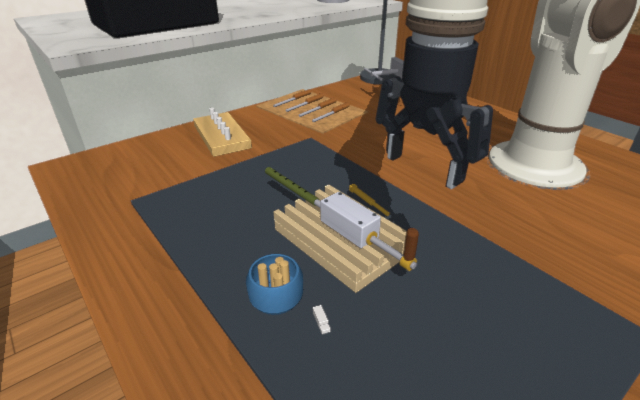

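The gripper is clear at about (435,160). The grip now stands at (411,245), some 6.2 mm further in than at the start, as planned. The jar, insert and punch look unmoved.

```bash
python3 -c "
from workcell import order
print(order.close_job())"
```

```text
the job is handed in; nothing more can be done
None
```

I drew the spindle out against its outer stop, pushed it in against its inner stop, left it midway between them and let go. The job is handed in at about 14.5 s; the interface gives no verdict, so I can't confirm the result beyond my own checks.

| Check | Reading |
|---|---|
| Outer stop | met at TCP y ≈ 0.092 m, loaded to about 8 N beyond friction |
| Inner stop | met at TCP y ≈ 0.0697 m, loaded to about 8 N beyond friction |
| Float | about 22 mm, within the 20–30 mm stated |
| Middle | y ≈ 0.081 m, the same from the contact points and from equal forces at each stop |
| Released at | y = 0.0810 m |

- **Movement on release:** the arm sprang 2 mm outward when the fingers opened, but pictures before and after put the spindle's own shift at about 0.2 mm.
- **Final position in the picture:** the grip stands 6.2 mm further in than at the start by one image comparison, and 6.6 mm by another. Both agree with the force-based middle to within about 0.5 mm.
- **Loose parts:** the jar, punch and insert look unmoved by eye; I did not measure their positions.
- **Gripper:** open and clear above the grip, with wrist force near zero.

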